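# Nest the trapezoid sorting trays in their cradle

## Robot

A 7-joint arm with a two-finger parallel gripper is mounted at the origin on the work surface. World frame = base frame: x ahead of the robot, y to its left, z up, the work surface at z = 0. Lengths are in m, angles in degrees, forces in N, time in s.
With the tool pointing down it reaches from about 0.4 to 0.875 m from the base axis. Payload 6.5 kg.
Tool frame: the origin (TCP) lies at the centre of the arm's flange, where the gripper is bolted on; the fingertips stand 166 mm ahead of it and the grasp point (between the pads) lies 147 mm ahead of it; z points along the fingers, y is the line along which they close (so a half turn about z gives the same grasp; the last joint's range is limited). The gripper opens to 88 mm and grips with 3 to 60 N. Pads are 18 mm wide; open, the fingers measure 123 mm over their backs; the gripper's body (75 mm by 187 mm) begins 45 mm behind the grasp point.
Start: joints at [-69.97, 30.733, -0.252, 88.115, 0.149, 61.152, -4.079], TCP at [0.263, 0.595, 0.405] pointing down, gripper open.
Joint ranges: [-154.64, 154.64], [-21.42, 123.67], [-72.66, 72.17], [13.99, 137.28], [-74.86, 254.86], [10.95, 109.41], [-158.01, 158.01]. Speed limits (degrees/s): [136.94, 136.94, 180, 180, 180, 180, 180].

## Interface

Orientations are given as [roll, pitch, yaw] about the fixed x, y, z axes, in that order (R = Rz(yaw) Ry(pitch) Rx(roll)).
In Python, from station import * gives the robot as it stands. Calls block until the motion is done:
- goto(position, orientation): joint-space move of the TCP to a pose.
- line_to(position, attitude=None, v=0.15, stop_force=None): straight line of the TCP; attitude=None keeps the orientation; v is the mean speed in m/s. With stop_force (N) it stops when the force on the tool has changed by that much, and returns True; else False.
- move_joints(angles): joint-space move.
- grip(opening): opening from 0.0 (shut) to 1.0 (fully open); the grip force is fixed at half the most; returns when the fingers have stopped.
- dwell(seconds).
- inverse_kinematics(position, orientation): joint angles nearest the present ones, or None.
- snapshot(name): name is "scene" or "side" or "wrist"; returns a dict with "pixels" (420x560x3 uint8, blue, green, red), "K" (3x3 intrinsics, pixels), "distortion" ([k1, k2, p1, p2, k3] as OpenCV has them; the pictures are not rectified), "rvec" (rotation vector, rad) and "tvec" (3), from world to camera coordinates, as OpenCV has them. Camera axes: x right, y down, z forward; pixel columns grow to the right and rows downward; lengths in m; the calibration is good to about 2 mm. A picture is of the moment at which its call begins. There is no depth.
A pose or a line that the arm cannot do raises Unreachable and nothing moves.
- job_done(): hands the job in; it is judged then, once.
Readings, each from a call of its own:
- read_clock(): time.
- read_q(): joint angles.
- read_qvel(): joint speeds.
- read_joint_torque(): joint torques, N m.
- read_eef_pos(): TCP position.
- read_ee_rot(): TCP orientation.
- read_contact_force(): force on the tool from outside, world axes, zero at the start.
- read_moment(): the same for the moment, N m.
- read_finger_gap(): opening from 0.0 (shut) to 1.0 (fully open).
- read_gripper_force(): force on a finger pad.
Only numpy, scipy, OpenCV 4.12 (cv2) and the standard library are available. Lean on these libraries where they do the work, as an engineer would, in place of code of your own. Each camera call takes 0.05 s, during which the arm holds its last target. There are 200 camera calls.

## Task

Tidy the sorting trays away: first nest the deep tray in the tray that stands in the wooden cradle, then nest the shallow tray in the deep one, turning each so that its outline matches the tray below and it sits fully home and level. Lower them in rather than dropping them, leave the bottom tray in its cradle, and do not disturb the other things on the table.

Things in the scene. Friction and masses are not known exactly. Their poses are not given: they have to be found in the camera images.
- cradle: Fixed plywood board, 156 x 88 x 4 mm, with a wooden fence (12 mm high, 8 mm thick) of trapezoid outline on it that holds the bottom tray. Origin at the centre of its underside; x along the parallel sides, the short side towards +y.
- base_tray: Blue plastic tray in the cradle, loose (2 mm play), underside 4 mm above the table; 45 mm high, 3 mm walls. Trapezoid from above: parallel sides 130 and 74 mm long, 62 mm apart, ends slanting alike. Lower 19 mm: tapered well, inset 5 mm at its top and 7 mm at its foot; above it an upright collar of the full outline. Origin: centre of underside; x along the parallel sides, short side at +y.
- deep_tray: Blue plastic tray, loose on the table, the taller: 59 mm high, about 120 g. Outline, walls and well as the tray in the cradle (collar 40 mm high); held across the parallel sides, 62 mm. Fully home, its underside is 26 mm above that of the cradle's tray. Origin: centre of the underside, midway between the parallel sides; z up, x along them, short side at +y, long side at -y.
- shallow_tray: Blue plastic tray, loose on the table, the lower: 45 mm high, about 90 g, same as the tray in the cradle (collar 26 mm high); held across the parallel sides, 62 mm. Fully home, its underside is 40 mm above that of the deep tray. Origin: centre of the underside, midway between the parallel sides; z up, x along them, short side at +y, long side at -y.
- base_tray_nest (a point): Point on the axis of the cradle's tray, 26 mm above its underside: where the origin of the tray nested in it comes to lie, collar resting on rim. The well enters the collar (56 mm inside) one way round only, with 4 mm to spare at first and 2 mm when home. Axes as the tray's.
- deep_tray_nest (a point): Point on the axis of the deep tray, 40 mm above its underside: where the origin of the tray nested in it comes to lie. Fit as in the cradle's tray. Axes as the tray's.
- bowl: Bystander: round yellow bowl, 110 mm across, 50 mm high; origin under its centre.
- cup: Bystander: yellow cup, 68 mm across, 75 mm high; origin under its centre.
- hex_block: Bystander: flat hexagonal wooden block, 50 mm across corners, 25 mm high; origin under its centre.
- white_bottle: Bystander: open white beaker, 76 mm across, 150 mm high; origin under its centre.
- small_bottle: Bystander: clear bottle with a green cap, 54 mm across, 130 mm high; origin under its centre.
- measuring_cylinder: Bystander: clear measuring cylinder on an 85 mm square foot, 210 mm high; origin under its centre.
- spoon: Bystander: spoon, 160 mm long, lying on the table along its x; origin under its middle.
Mind the look-alikes: they are no part of the job. Of the things shaped like the cradle, the plywood one is meant.

How it is judged:
By the outcome, as a careful person would: the job done as asked, in the order asked, and still so for the second after the job is handed in, with the robot touching nothing.
It also fails if it takes over 58 s, if anything falls off the work surface, if the arm or the gripper's body presses on something with over 40 N, if the wrist force passes 120 N, or if a joint passes its speed limit or range.

## Working session

There is one attempt and no reset: what is moved stays moved. The work goes in short steps, each a Python script; the robot and the scene stay as the last script left them, time stands still between calls to the robot, and variables do not carry over. Pictures are saved under pics/ and viewed, at most 10 in all, crops included, and the job is handed in when it is done.

```bash
ls; mkdir -p pics
python3 - <<'E'
from station import *
import cv2,pickle
d={}
for n in("scene","side","wrist"):
    s=snapshot(n);d[n]=s;cv2.imwrite(f"pics/{n}0.png",s["pixels"])
    import numpy as np
    R=cv2.Rodrigues(np.array(s["rvec"]))[0];print(n,-R.T@np.array(s["tvec"]),R[2],np.array(s["K"])[0,0],s["distortion"])
pickle.dump(d,open("s0.pkl","wb"));print(read_clock(),read_ee_rot(),read_eef_pos())
E
```

```text
pics
scene [ 1.16836604 -0.62712718  0.60703615] [-0.61698904  0.54431329 -0.56837274] 385.8136988437243 [-0.00866792  0.          0.          0.          0.        ]
side [ 0.54231314 -0.95808732  0.54875481] [ 0.04321892  0.86326181 -0.50290274] 417.49382806693177 [0.03445595 0.         0.         0.         0.        ]
wrist [0.18938008 0.6265013  0.38502563] [ 0.27890642 -0.12390773 -0.95229097] 325.95695122848474 [-0.0702077  0.         0.         0.         0.       ]
0.15 [-1.79920389e+02  7.26723598e-03  1.56174263e+02] [0.26247637 0.59436335 0.40401794]
```

View pics/scene0.png

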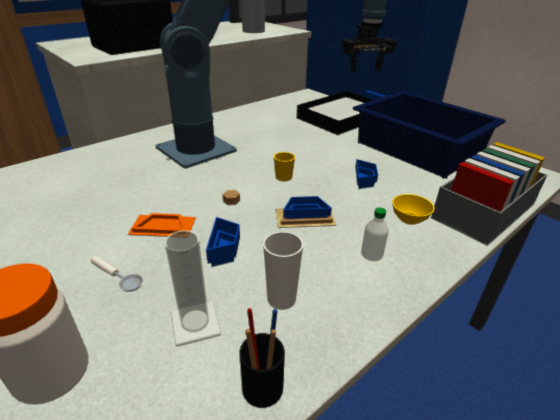

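View pics/side0.png

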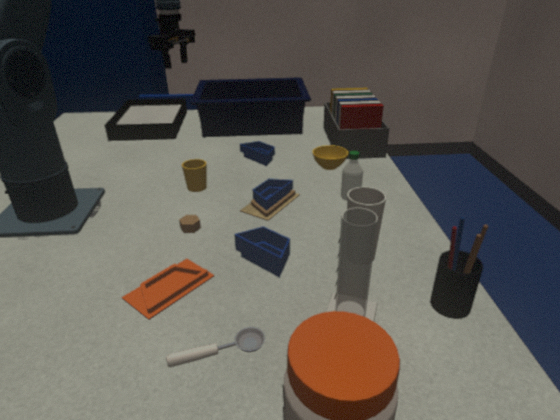

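The scene picture shows blue trays at (223,241), (306,212; on the plywood cradle) and (367,173), plus an orange look-alike cradle at (163,224). The side picture shows the same trays at (263,249), (273,192) and (258,152).

```bash
cat > h.py <<'E'
import cv2, numpy as np
def P(s):
    return [np.array(s[k],float) for k in("K","distortion","rvec","tvec")]
def ray(s,uv,z):
    K,D,r,t=P(s);R=cv2.Rodrigues(r)[0];p=cv2.undistortPoints(np.array([[uv]],float),K,D)[0,0]
    d=R.T@np.array([p[0],p[1],1]);c=-R.T@t.ravel();return c+d*(z-c[2])/d[2]
E
python3 - <<'E'
import pickle
from h import *
d=pickle.load(open("s0.pkl","rb"))
for n,uvs in dict(scene=[(223,241),(306,212),(367,173),(163,224)],side=[(263,249),(273,192),(258,152),(169,287)]).items():
    for u in uvs: print(n,u,ray(d[n],u,.03).round(3))
a=cv2.resize(d["scene"]["pixels"][150:275,195:395],None,fx=4,fy=4,interpolation=cv2.INTER_CUBIC)
cv2.imwrite("pics/c1.png",a)
E
```

```text
scene (223, 241) [ 0.543 -0.248  0.03 ]
scene (306, 212) [ 0.582 -0.01   0.03 ]
scene (367, 173) [0.549 0.29  0.03 ]
scene (163, 224) [ 0.39  -0.325  0.03 ]
side (263, 249) [ 0.543 -0.245  0.03 ]
side (273, 192) [0.575 0.005 0.03 ]
side (258, 152) [0.539 0.277 0.03 ]
side (169, 287) [ 0.366 -0.351  0.03 ]
```

View pics/c1.png

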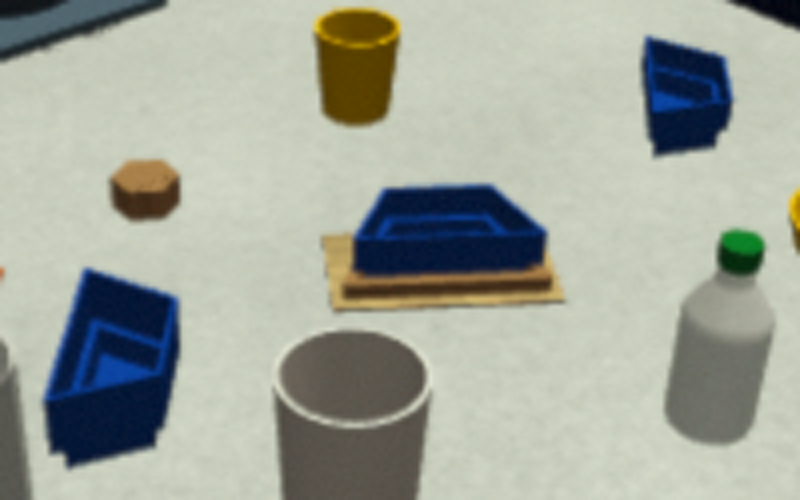

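The crop shows three blue trays: left at scene (223,241), the one in the plywood cradle at (306,212), and far right at (367,173). I can't yet tell for certain which is taller, although the left one looks it. Candidates: the two loose trays at (223,241) and (367,173), and the cradles, plywood (306,215, wanted) versus orange (163,224, decoy). Next is a wrist-camera pass over all three.

Run:
```python
from station import *
from h import *
import pickle
d={}
for n,(x,y) in dict(far=(.543,.283),base=(.578,-.003),near=(.543,-.247)).items():
    goto([x,y,.42],[180,0,np.degrees(np.arctan2(y,x))+90]); d[n]=s=snapshot("wrist")
    print(n,read_clock(),np.round(read_q(),1),np.round(read_ee_rot(),1))
pickle.dump(d,open("s1.pkl","wb"))
cs=[cv2.resize(d[n]["pixels"][60:360,130:430],(400,400)) if 0 else d[n]["pixels"][:, 130:396] for n in d]
cv2.imwrite("pics/w1.png",np.hstack(cs))
```

```text
far 1.75 [-41.6  26.5  13.4  93.9  -6.9  60.4   1.5] [-1.800e+02 -1.000e-01  1.177e+02]
base 2.9083 [-22.4  23.9  23.8  99.6 -11.1  58.8   5.4] [-1.80e+02 -1.00e-01  8.99e+01]
near 3.9333 [ -3.6  27.2  32.4  97.2 -16.4  60.4   9.9] [-1.80e+02 -1.00e-01  6.58e+01]
```

View pics/w1.png

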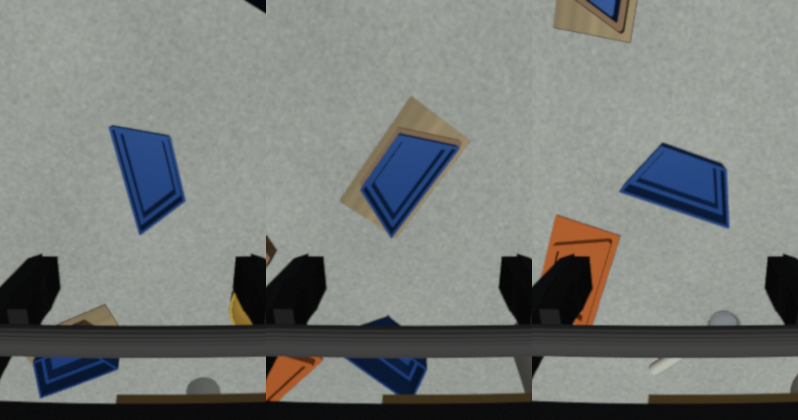

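The wrist pictures (three panels) show the far tray at about (147,180), the base tray in the plywood cradle at (410,185), and the near tray at (675,185). The orange decoy cradle is beside the near tray. I'll fit the tray model to the silhouettes with both heights.

```bash
cat >> h.py <<'E'
from scipy.optimize import least_squares
def trap(i,z):  # inset outline at height z
    th=np.arctan2(62,28); k=(1/np.sin(th)-1/np.tan(th))  # long corner pulls in
    sl=28/62.; w=np.sqrt(1+sl*sl)
    X=lambda y:(51-sl*y)-i*w
    a=31-i
    return np.array([[-X(-a),-a,z],[X(-a),-a,z],[X(a),a,z],[-X(a),a,z]])/1000
def model(h,z0,foot): return np.vstack([trap(0,h),trap(0,19)]+([trap(5,19),trap(7,0)] if foot else []))+[0,0,z0]
def contour(s,c):
    hsv=cv2.cvtColor(s["pixels"],cv2.COLOR_BGR2HSV)
    m=cv2.inRange(hsv,(100,120,25),(130,255,255)); m=cv2.morphologyEx(m,cv2.MORPH_CLOSE,np.ones((3,3)))
    cs=cv2.findContours(m,cv2.RETR_EXTERNAL,cv2.CHAIN_APPROX_NONE)[0]
    cs=[k for k in cs if cv2.contourArea(k)>150]
    p=cv2.projectPoints(np.array([[*c[:2],.04]]),*[P(s)[i] for i in(2,3,0,1)])[0].ravel()
    k=max(cs,key=lambda k:cv2.pointPolygonTest(k,(float(p[0]),float(p[1])),True)); return cv2.convexHull(k)[:,0].astype(np.float32),k[:,0].astype(float)
def fit(shots,c,h,z0=0.,foot=True,yaws=range(0,360,45)):
    K=[contour(s,c)[1] for s in shots]; M=model(h,z0,foot)
    def res(p,full=False):
        R=np.array([[np.cos(p[2]),-np.sin(p[2]),0],[np.sin(p[2]),np.cos(p[2]),0],[0,0,1]])
        W=M@R.T+[p[0],p[1],0]; o=[]
        for s,k in zip(shots,K):
            q=P(s); uv=cv2.projectPoints(W,q[2],q[3],q[0],q[1])[0].astype(np.float32); H=cv2.convexHull(uv)
            o.append(np.array([cv2.pointPolygonTest(H,(float(a),float(b)),True) for a,b in k])-.5)
            # symmetric: hull vertices against the contour
            o.append(3*np.array([cv2.pointPolygonTest(k.astype(np.float32)[:,None],(float(a),float(b)),True) for a,b in H[:,0]]))
        return o if full else np.hstack(o)
    best=min((least_squares(res,[c[0],c[1],np.radians(y)],loss="soft_l1",f_scale=1.,x_scale=[.01,.01,.1],diff_step=1e-4) for y in yaws),key=lambda r:r.cost)
    return best.x,best.cost,[round(float(np.sqrt(np.mean(np.clip(o,-6,6)**2))),2) for o in res(best.x,True)]
E
python3 - <<'E'
import pickle
from h import *
d=pickle.load(open("s0.pkl","rb"));w=pickle.load(open("s1.pkl","rb"))
for n,c in dict(far=(.543,.283),base=(.578,-.003),near=(.543,-.247)).items():
    for h in((45,59) if n!="base" else (45,)):
        z=.004 if n=="base" else 0
        for nm,S in dict(w=[w[n]],ss=[d["scene"],d["side"]]).items():
            x,cst,r=fit(S,c,h,z,n!="base"); print(n,h,nm,x[:2].round(4),np.degrees(x[2]).round(1)%360,round(cst,1),r)
E
```

```text
Traceback (most recent call last):
  File "h.py", line 33, in fit
    best=min((least_squares(res,[c[0],c[1],np.radians(y)],loss="soft_l1",f_scale=1.,x_scale=[.01,.01,.1],diff_step=1e-4) for y in yaws),key=lambda r:r.cost)
  File "h.py", line 33, in <genexpr>
    best=min((least_squares(res,[c[0],c[1],np.radians(y)],loss="soft_l1",f_scale=1.,x_scale=[.01,.01,.1],diff_step=1e-4) for y in yaws),key=lambda r:r.cost)
              ~~~~~~~~~~~~~^^^^^^^^^^^^^^^^^^^^^^^^^^^^^^^^^^^^^^^^^^^^^^^^^^^^^^^^^^^^^^^^^^^^^^^^^^^^^^^^^^^^^^^^^^^^^
ValueError: could not broadcast input array from shape (281,) into shape (279,)
```

```bash
python3 - <<'E'
t=open("h.py").read().split("\n")
t=[l for l in t if "symmetric" not in l and "o.append(3*" not in l]
t="\n".join(t).replace("[c[0],c[1],np.radians(y)],loss","[c[0],c[1],np.radians(y+5)],loss").replace("diff_step=1e-4","diff_step=1e-3")
t=t.replace("    best=min((least_squares(res,","    best=min((least_squares(lambda p:res([c[0]+p[0]*.01-.01,c[1]+p[1]*.01-.01,p[2]]),").replace("[c[0],c[1],np.radians(y+5)]","[1,1,np.radians(y+5)]").replace("x_scale=[.01,.01,.1]","x_scale=[1,1,.1]")
t=t.replace("    return best.x,best.cost","    best.x=np.array([c[0]+best.x[0]*.01-.01,c[1]+best.x[1]*.01-.01,best.x[2]])\n    return best.x,best.cost")
open("h.py","w").write(t)
E
cat > f.py <<'E'
import pickle
from h import *
d=pickle.load(open("s0.pkl","rb"));w=pickle.load(open("s1.pkl","rb"))
for n,c in dict(far=(.543,.283),base=(.578,-.003),near=(.543,-.247)).items():
    for h in((45,59) if n!="base" else (45,)):
        z=.004 if n=="base" else 0
        for nm,S in dict(w=[w[n]],ss=[d["scene"],d["side"]]).items():
            x,cst,r=fit(S,c,h,z,n!="base"); print(n,h,nm,x[:2].round(4),np.degrees(x[2]).round(1)%360,round(cst,1),r)
E
time python3 f.py
```

```text
far 45 w [0.5438 0.2926] 312.1 67.6 [0.76]
far 45 ss [0.2078 0.9178] 183.6 62803.2 [6.0, 5.71]
far 59 w [0.5445 0.2931] 312.0 361.4 [2.44]
far 59 ss [0.2115 0.9022] 183.6 62058.5 [6.0, 5.74]
base 45 w [0.5655 0.0034] 54.1 59.3 [0.74]
base 45 ss [ 0.56   -0.1287] 82.0 3472.3 [5.43, 6.0]
near 45 w [ 0.5482 -0.2493] 316.4 84.6 [0.86]
near 45 ss [ 0.5401 -0.2443] 319.1 733.3 [1.36, 4.72]
near 59 w [ 0.5487 -0.2466] 316.5 99.2 [0.95]
near 59 ss [ 0.5413 -0.2534] 330.5 1026.8 [2.85, 4.87]
real	0m5.620s
user	0m6.041s
sys	0m0.067s
```

Run:
```python
import pickle
from h import *
w=pickle.load(open("s1.pkl","rb"))
out=[]
for n,h,x in(("far",45,(.5438,.2926,312.1)),("base",45,(.5655,.0034,54.1)),("near",59,(.5487,-.2466,316.5)),("near",45,(.5482,-.2493,316.4))):
    s=w[n];K,D,r,t=P(s);im=s["pixels"].copy()
    a=np.radians(x[2]);R=np.array([[np.cos(a),-np.sin(a),0],[np.sin(a),np.cos(a),0],[0,0,1]])
    k=contour(s,x)[1];c=k.mean(0)
    x0,y0=(c-[70,60]).astype(int);S=2.8
    im=cv2.resize(im[y0:y0+107,x0:x0+142],None,fx=S,fy=S,interpolation=cv2.INTER_CUBIC)
    z0=.004*(n=="base")
    for T,col in((trap(0,h),(0,255,255)),(trap(7,0),(0,0,255))):
        uv=cv2.projectPoints((T+[0,0,z0])@R.T+[x[0],x[1],0],r,t,K,D)[0].reshape(-1,2)
        cv2.polylines(im,[((uv-[x0,y0]+.5)*S).astype(int)],True,col,1)
    out.append(im)
cv2.imwrite("pics/o1.png",np.vstack([np.hstack(out[:2]),np.hstack(out[2:])])[:600,:800])
```

```text
(no output)
```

View pics/o1.png

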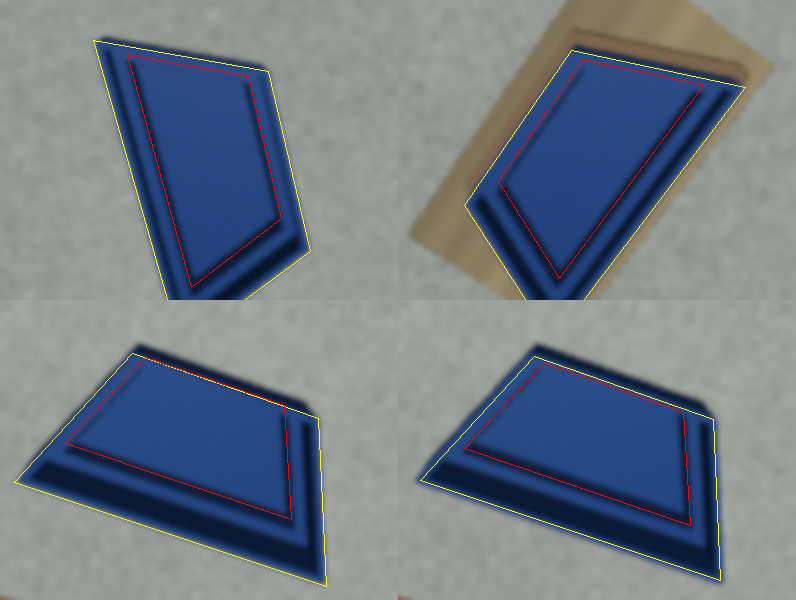

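Top-left is far, top-right is base, and both fit well as 45 mm. The bottom panels show near, whose dark outer wall beyond the short edge at (220,375) is missed by the mask. I'll loosen the mask and refit.

```bash
sed -i 's/(100,120,25),(130,255,255)/(95,90,8),(135,255,255)/; s/,ss=\[d\["scene"\],d\["side"\]\]//' h.py f.py; python3 f.py
```

```text
far 45 w [0.5437 0.2926] 312.2 24.4 [0.44]
far 59 w [0.544  0.2932] 311.9 281.3 [2.01]
base 45 w [0.5655 0.0034] 54.0 31.0 [0.53]
near 45 w [ 0.5483 -0.2495] 316.4 141.2 [1.16]
near 59 w [ 0.5488 -0.2468] 316.4 53.7 [0.67]
```

Run:
```python
import pickle
from h import *
from station import *
d=pickle.load(open("s0.pkl","rb"));s=d["scene"]
o={n:ray(s,uv,z)[:2] for n,uv,z in(("beaker",(283,248),.15),("bottle",(380,212),.13),("cyl",(186,240),.21),("cylfoot",(195,322),0),("cup",(285,157),.075),("hex",(231,193),.025))}
for n,p in o.items(): print(n,p.round(3))
for nm,x,y,a in(("near",.5488,-.2468,-43.6),("base",.5655,.0034,54),("far",.5437,.2926,132.2)):
    r=np.radians(a);R=np.array([[np.cos(r),np.sin(r)],[-np.sin(r),np.cos(r)]])
    print(nm,{n:(R@(p-[x,y])).round(3).tolist() for n,p in o.items()})
    for b in(a,a+180,a-360,a-180):
        q=inverse_kinematics([x,y,.04+.147],[180,0,b]); q2=inverse_kinematics([x,y,.3],[180,0,b]);print(b,None if q is None else np.round(q,0),None if q2 is None else np.round(q2,0))
```

```text
beaker [ 0.761 -0.254]
bottle [0.788 0.01 ]
cyl [ 0.697 -0.411]
cylfoot [ 0.687 -0.415]
cup [0.369 0.104]
hex [ 0.369 -0.103]
near {'beaker': [0.159, 0.142], 'bottle': [-0.003, 0.351], 'cyl': [0.221, -0.017], 'cylfoot': [0.216, -0.026], 'cup': [-0.372, 0.13], 'hex': [-0.23, -0.019]}
-43.6 [-10.  53.  44. 104. -51.  45. -72.] [-15.  44.  52. 102. -42.  55. -79.]
136.4 [ 13.  44.  10. 102. -12.  35.  76.] [ 10.  34.  13. 101. -10.  46.  75.]
-403.6 [-10.  53.  44. 104. -51.  45. -72.] [-15.  44.  52. 102. -42.  55. -79.]
-223.6 [ 13.  44.  10. 102. -12.  35.  76.] [ 10.  34.  13. 101. -10.  46.  75.]
base {'beaker': [-0.093, -0.31], 'bottle': [0.136, -0.177], 'cyl': [-0.258, -0.35], 'cylfoot': [-0.267, -0.344], 'cup': [-0.034, 0.218], 'hex': [-0.201, 0.097]}
54 [-21.  43.  22. 109. -28.  34. -17.] [-26.  33.  29. 107. -22.  45. -22.]
234 [  2.  41.  -9. 107.  11.  32. 130.] [  2.  31.  -9. 105.   7.  44. 133.]
-306 [-21.  43.  22. 109. -28.  34. -17.] [-26.  33.  29. 107. -22.  45. -22.]
-126 [  2.  41.  -9. 107.  11.  32. 130.] [  2.  31.  -9. 105.   7.  44. 133.]
far {'beaker': [-0.551, 0.206], 'bottle': [-0.374, 0.009], 'cyl': [-0.625, 0.359], 'cylfoot': [-0.62, 0.369], 'cup': [-0.023, 0.256], 'hex': [-0.176, 0.395]}
132.2 [-42.  45.  13. 100. -16.  37.  23.] [-45.  36.  18.  99. -14.  48.  21.]
312.2 [ -62.   54.   44.  101.  -51.   47. -130.] [ -65.   45.   50.  100.  -41.   55. -137.]
-227.8 [-42.  45.  13. 100. -16.  37.  23.] [-45.  36.  18.  99. -14.  48.  21.]
-47.80000000000001 [ -62.   54.   44.  101.  -51.   47. -130.] [ -65.   45.   50.  100.  -41.   55. -137.]
```

Run:
```python
from station import *
import numpy as np
G=.147+.040
goto([.5488,-.2468,.28],[180,0,-43.6])
print(line_to([.5488,-.2468,G],v=.12,stop_force=15)); grip(0)
print(read_clock(),read_finger_gap(),read_gripper_force(),np.round(read_eef_pos(),4))
line_to([.5488,-.2468,.31],v=.12); print(read_finger_gap(),read_gripper_force())
goto([.5655,.0034,.31],[180,0,54]); dwell(.3)
import cv2
a=snapshot("side");b=snapshot("scene")
cv2.imwrite("pics/h1.png",np.hstack([cv2.resize(s["pixels"][c[1]:c[1]+100,c[0]:c[0]+100],(400,400),interpolation=2) for s,c in((a,(220,120)),(b,(255,140)))]))
print(read_clock(),np.round(read_eef_pos(),4),np.round(read_ee_rot(),2),read_contact_force())
```

```text
False
6.7333 0.6989142059697496 29.999612839892507 [ 0.5489 -0.2468  0.1873]
0.702411418827642 29.999578027054667
9.2917 [0.5655 0.0029 0.3099] [1.800e+02 2.000e-02 5.393e+01] [-0.72987855  0.54520341 -1.51553066]
```

View pics/h1.png

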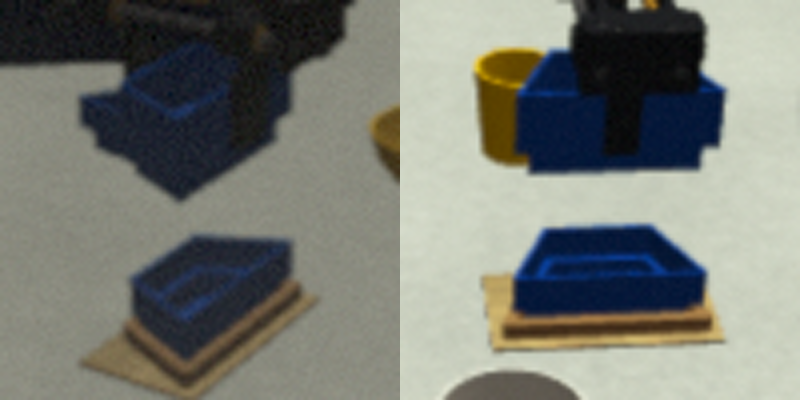

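The tray is held level, and its short side matches that of the tray below in both views, so I'm lowering it.

Run:
```python
from station import *
import numpy as np
x,y=.5655,.0034
line_to([x,y,.245],v=.12); dwell(.2)
r=line_to([x,y,.2135],v=.03,stop_force=6)
print(r,read_clock(),np.round(read_eef_pos(),4),np.round(read_contact_force(),2),np.round(read_moment(),2))
```

```text
True 11.0417 [0.5654 0.0034 0.2173] [-1.21  0.15  6.73] [-0.05  0.34  0.03]
```

The force stop came at exactly the home height. Now I'll release, back off and check.

Run:
```python
from station import *
from h import *
import pickle
x,y=.5655,.0034
grip(1.0); line_to([x,y,.30],v=.15)
goto([.578,-.003,.44],[180,0,90]); dwell(.2)
s=snapshot("wrist");b=snapshot("scene");a=snapshot("side");pickle.dump((s,a,b),open("s2.pkl","wb"))
c=cv2.resize(s["pixels"][60:360,140:440],(400,400),interpolation=2)
cv2.imwrite("pics/n1.png",np.hstack([c]+[cv2.resize(q["pixels"][o[1]:o[1]+100,o[0]:o[0]+100],(400,400),interpolation=2) for q,o in((b,(255,140)),)]))
for h,z in((59,.030),(59,.036)):print(fit([s],(x,y),h,z))
print(read_clock())
```

```text
(array([0.5650511 , 0.00446127, 0.94288625]), np.float64(19.264233101027777), [0.41])
(array([0.56523683, 0.00560928, 0.94579264]), np.float64(70.60737913384811), [0.82])
13.275
```

View pics/n1.png

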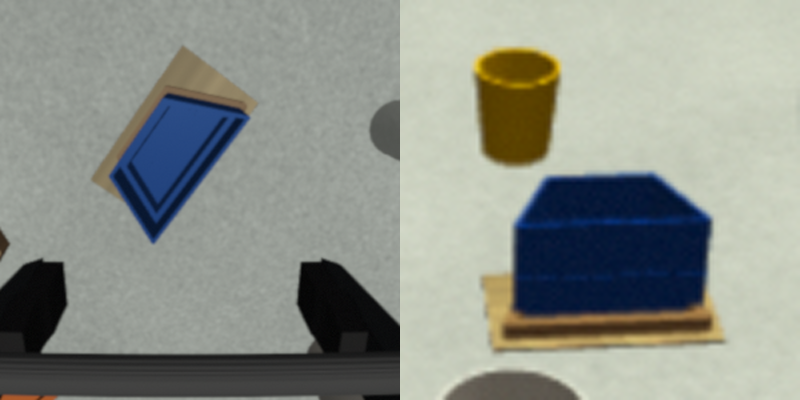

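The deep tray is nested flush, with a thin straight seam in the scene crop and a fit residual of 0.4 px at the home height. Next is the shallow tray.

Run:
```python
from station import *
import numpy as np,cv2
x,y=.5437,.2926;G=.147+.040
goto([x,y,.28],[180,0,132.2])
print(line_to([x,y,G],v=.12,stop_force=15)); grip(0)
print(read_clock(),read_finger_gap(),np.round(read_eef_pos(),4))
line_to([x,y,.36],v=.12); print(read_finger_gap())
x,y=.5653,.0037
goto([x,y,.36],[180,0,-126]); dwell(.3)
a=snapshot("side");b=snapshot("scene")
cv2.imwrite("pics/h2.png",np.hstack([cv2.resize(s["pixels"][c[1]:c[1]+130,c[0]:c[0]+130],(400,400),interpolation=2) for s,c in((a,(210,90)),(b,(240,110)))]))
print(read_clock(),np.round(read_eef_pos(),4),np.round(read_ee_rot(),2),np.round(read_q(),1))
```

```text
False
15.9833 0.6993077629198462 [0.5438 0.2927 0.1874]
0.6957116000610356
19.7833 [0.5653 0.0038 0.36  ] [ 180.     -0.   -125.99] [  0.5  25.8  -7.  103.2   3.9  51.2 135.7]
```

View pics/h2.png

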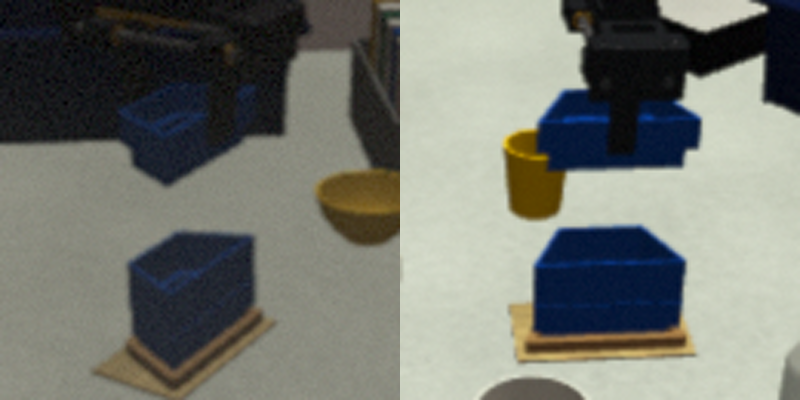

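The shallow tray is level above the stack and turned to match it. I'm lowering it, then releasing and checking.

Run:
```python
from station import *
from h import *
x,y=.5653,.0037
line_to([x,y,.285],v=.12); dwell(.2)
r=line_to([x,y,.2535],v=.03,stop_force=6); p=read_eef_pos()
print(r,read_clock(),np.round(p,4),np.round(read_contact_force(),2))
if r and p[2]<.2585:
    grip(1.0); line_to([x,y,.36],v=.15); goto([.578,-.003,.46],[180,0,90]); dwell(.2)
    s=snapshot("wrist");b=snapshot("scene");a=snapshot("side")
    cv2.imwrite("pics/n2.png",np.hstack([cv2.resize(q["pixels"][o[1]:o[1]+130,o[0]:o[0]+130],(400,400),interpolation=2) for q,o in((a,(210,100)),(b,(240,110)))]))
    for z in(.070,.076):print(fit([s],(x,y),45,z))
print(read_clock())
```

```text
True 21.6167 [0.5652 0.0037 0.2573] [-1.74  0.17  6.54]
(array([0.56535582, 0.00579349, 0.94108507]), np.float64(91.6254173958724), [0.97])
(array([0.56544495, 0.00709853, 0.94120955]), np.float64(66.44882057234092), [0.82])
25.3333
```

View pics/n2.png

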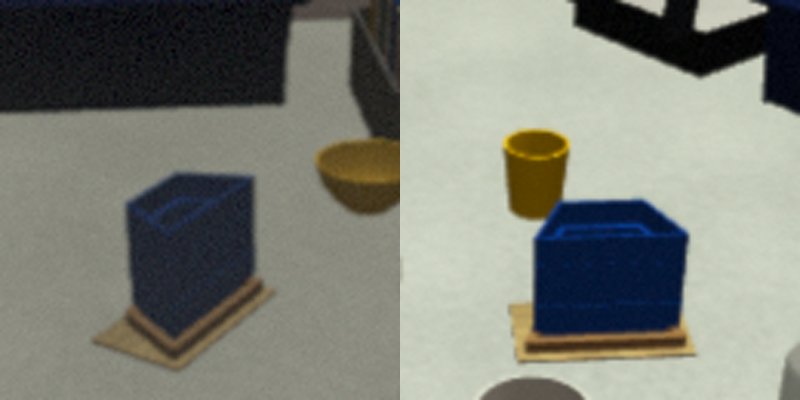

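Both seams are closed and the stack stands level in the plywood cradle. The wrist fit residual is higher here because that silhouette now includes the trays below. I'm handing the job in.

```bash
python3 -c "
from station import *
print(job_done())"
```

```text
the job is handed in; nothing more can be done
None
```

The deep tray is nested in the cradle's tray and the shallow tray in the deep one, both lowered until a light contact at their home heights and level in the last pictures; the job was handed in at about 25 s of the 58 s allowed.

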